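# Load a tape-drive cassette into the sprung setting clamp

## Robot

A 7-joint arm with a two-finger parallel gripper is mounted at the origin on the work surface. World frame = base frame: x ahead of the robot, y to its left, z up, the work surface at z = 0. Lengths are in m, angles in rad, forces in N, time in s.
With the tool pointing down it reaches from about 0.425 to 0.875 m from the base axis. Payload 4.7 kg.
Tool frame: the origin (TCP) lies between the finger pads; the fingertips stand 11 mm ahead of it and the grasp point (between the pads) lies 8 mm behind it; z points along the fingers, y is the line along which they close (so a half turn about z gives the same grasp; the last joint's range is limited). The gripper opens to 87 mm and grips with 3 to 60 N. Pads are 19 mm wide; open, the fingers measure 117 mm over their backs; the gripper's body (75 mm by 190 mm) begins 51 mm behind the grasp point.
Start: joints at [1.306, 0.321, -0.07, 1.45, 0.023, 1.371, -0.057], TCP at [0.179, -0.625, 0.234] pointing down, gripper open.
Joint ranges: [-2.86, 2.86], [-0.3, 2.09], [-1.38, 1.24], [0.06, 2.45], [-1.56, 4.7], [0.09, 2.05], [-2.69, 2.69]. Speed limits (rad/s): [2.57, 2.57, 3.14, 3.14, 3.14, 3.14, 3.14].

## Interface

Orientations are given as a rotation vector (axis times angle).
In Python, from station import * gives the robot as it stands.
- The arm moves only by the tool drive_tool, never from a script. Its argument "plan" is a list of rows, each a list of 3 entries, a list of its own where there are three numbers: the shift along the tool's x, y, z in cm, then the turn, a rotation vector about the tool's x, y, z in degrees, then the finger opening in cm, from 0 to 8.7. In form: [[[tx, ty, tz], [ax, ay, az], grip], ...]. A call has 1 to 8 rows; each row is the pose to reach, as a shift and turn from the pose commanded when the call began, along the tool's axes at that moment; what a row does not reach only later rows make up. A row lasts 1/10 s, in which the tool goes at most 50 mm and 8.59 degrees, less where a joint would pass 70% of its speed; a pose out of reach is approached as far as the arm can. A call with a gripper value outside its range is refused whole. The fingers move at their own pace and stop on an object; "squeeze" is the grip in N (left out, the last holds). Time passes only in rows, so rows that repeat a pose let the fingers close. It gives the time, the measured TCP pose, the force, the opening and the grip force at its end, in the units of the state.
- get_obs(): the state, without advancing time (a new reading comes with each control period).
- get_image(name): name is "scene" or "top" or "wrist"; returns a dict with "image" (384x512x3 uint8, blue, green, red), "fov_y" (degrees; the focal length in pixels is half the picture's height over the tangent of half this angle, whatever the lens; pixels are square), "cx", "cy" (the principal point, pixels), "dist_coeffs" ([k1, k2, p1, p2, k3] as OpenCV has them; the pictures are not rectified), "rvec" (rotation vector, rad) and "tvec" (3), from world to camera coordinates, as OpenCV has them. Camera axes: x right, y down, z forward; pixel columns grow to the right and rows downward; lengths in m; the calibration is good to about 2 mm. A picture is of the moment at which its call begins. There is no depth.
- sign_off(): hands the job in; it is judged then, once.
The state is a dict: "time": time; "joint_pos": joint angles; "joint_velocities": joint speeds; "joint_torque": joint torques, N m; "tcp_pos": TCP position; "eef_rot": TCP orientation; "ft_force": force on the tool from outside, world axes, zero at the start; "moment": the same for the moment, N m; "width": finger opening in m; "grip_force": force on a finger pad.
Only numpy, scipy, OpenCV 4.12 (cv2) and the standard library are available. Lean on these libraries where they do the work, as an engineer would, in place of code of your own. Each camera call takes 0.05 s, during which the arm holds its last target. There are 200 camera calls.

## Task

Clamp the shorter of the two tape-drive cassettes in the setting clamp: use the cassette's own end to press the sprung carriage back, lower it into the opened gap until it sits flat on the bed between the low fixed stop and the carriage, and let go so that the spring holds it against the stop. Keep it upright, sprocket up; either end may face the carriage. Leave the longer cassette and everything else on the bench where they are.

Things in the scene. Friction and masses are not known exactly. Their poses are not given: they have to be found in the camera images.
- short_cassette_mid (a point): Centre of the shorter cassette (the one to load): a plain aluminium block 110 long (its x) x 30 wide (its y) x 64 high (its z), upright, about 0.22 kg, with flat ends and sides. A toothed sprocket wheel 8 wide stands 6 mm proud of the top, 24 from the +x end. The point is at mid-length, mid-width, 32 above the underside. Starts standing on the bench.
- long_cassette_mid (a point): Centre of the longer cassette (leave it alone): same make, width 30 and height 64, but 150 long (x), about 0.3 kg; the point lies 32 above its underside. The two cassettes may stand in either of two places.
- clamp: Setting clamp, fixed: dark steel base 260 x 100, x = -90 to 170 in its frame. Origin on the bench under the centre of a properly loaded short cassette; x points from fixed stop to sprung carriage, z up. Bed (base top) at z = 20. Side lips 6 high (top z = 26), inner faces at y = +-20, x = -35 to 30. Spring block 74 wide, top z = 82, behind the carriage from x = 103.
- stop_top (a point): Top inner edge of the fixed stop, a steel bar 50 wide, 22 thick, only 12 high above the bed: at clamp x = -55, y = 0, z = 32. The jaw is far taller, so a cassette held with its underside just above the stop's top can push the jaw back before it is lowered.
- jaw_face (a point): Middle of the carriage's flat front face, facing the fixed stop (clamp -x). The jaw is an aluminium block 56 wide, 22 thick, from z = 22 to z = 86 in the clamp's frame; this point lies at z = 53. At rest it is at clamp x = 40: the empty gap to the stop is 95, 15 less than the cassette's length.
- carriage (a joint): Travel of the sprung carriage in m along clamp +x: 0 at rest (gap 95 mm), 0.015 with the short cassette clamped, 0.030 fully back (gap 125 mm). Spring force about 3 N at rest, 6 N fully back; it returns by itself in well under a second.
- screwdriver: Bystander: screwdriver 170 long with a black handle, lying along its x near the cassettes; origin on the bench under its middle.
- reel: Bystander: component reel 178 across, 14 thick, lying flat; origin under its centre.
- bottle: Bystander: closed bottle 60 across, 150 high; origin under its centre.
- tweezers: Bystander: steel tweezers 130 long, lying along its x; origin under its middle.
- brush: Bystander: brush with wooden handle, 180 long, lying along its x; origin under its middle.
- parts_tray: Bystander: black divided tray 120 x 180 x 40 high; origin under its centre.
Mind the look-alikes: they are no part of the job. What is shaped like the part that bears short_cassette_mid but purple or red is not meant.

How it is judged:
By the outcome, as a careful person would: the job done as asked, in the order asked, and still so for the second after the job is handed in, with the robot touching nothing.
It also fails if it takes over 42 s, if anything falls off the work surface, if the arm or the gripper's body presses on something with over 40 N, if the wrist force passes 120 N, or if a joint passes its speed limit or range.

## Working session

There is one attempt and no reset: what is moved stays moved. The work goes in short steps, Python scripts to look and compute and a tool call to move; the robot and the scene stay as the last step left them, time stands still between calls to the robot, and variables do not carry over. Pictures are saved under pics/ and viewed, at most 10 in all, crops included, and the job is handed in when it is done.

Besides the shell and the picture viewer there is one more tool, called after "Request:" as name([rows], argument=value, ...), one row to a line, values as JSON. drive_tool: Moves the arm, as the interface text tells. Its arguments: {"type":"object","properties":{"plan":{"type":"array","items":{"type":"array"}},"squeeze":{"type":"number"}},"required":["plan"]}

```bash
mkdir -p pics; cat > h.py <<'E'
from station import *
import numpy as np, cv2, pickle
def snap(n,f):
    d=get_image(n); cv2.imwrite(f'pics/{f}.png',d['image']); pickle.dump(d,open(f'pics/{f}.pkl','wb')); return d
def cam(d):
    h=d['image'].shape[0]; fl=h/2/np.tan(np.radians(d['fov_y'])/2)
    K=np.array([[fl,0,d['cx']],[0,fl,d['cy']],[0,0,1.]])
    return K,np.array(d['dist_coeffs'],float),np.array(d['rvec'],float),np.array(d['tvec'],float)
def ray(d,px,z):
    K,D,r,t=cam(d); p=cv2.undistortPoints(np.array(px,float).reshape(-1,1,2),K,D).reshape(-1,2)
    R=cv2.Rodrigues(r)[0]; c=-R.T@t; v=np.c_[p,np.ones(len(p))]@R
    return c+v*((z-c[2])/v[:,2])[:,None]
def proj(d,P):
    K,D,r,t=cam(d); return cv2.projectPoints(np.array(P,float).reshape(-1,1,3),r,t,K,D)[0].reshape(-1,2)
def load(f): return pickle.load(open(f'pics/{f}.pkl','rb'))
E
python3 - <<'E'
from h import *
a=snap('scene','s0');b=snap('top','t0');c=snap('wrist','w0')
o=get_obs();print(o)
for d in(a,b,c):
    K,D,r,t=cam(d);print(K[0,0],-cv2.Rodrigues(r)[0].T@t)
E
```

```text
{'time': 0.15, 'joint_pos': array([ 1.30611762,  0.32161305, -0.07008285,  1.45137551,  0.02262238,
        1.37082754, -0.05689792]), 'joint_velocities': array([-5.38881572e-04, -3.07029725e-03, -2.13558676e-04, -5.16660640e-03,
        2.34395204e-05, -3.73016887e-05,  1.74635390e-04]), 'joint_torque': array([-3.11528411e-04, -4.91796327e+01, -4.04701531e-01, -3.12877786e+01,
       -6.38919091e-02,  4.03555250e-02,  6.57377291e-05]), 'tcp_pos': array([ 0.17870453, -0.62453275,  0.2327482 ]), 'eef_rot': array([-3.10972580e+00, -4.36337453e-01,  4.83737831e-04]), 'ft_force': array([-0.08581153,  0.20480231, -0.45497549]), 'moment': array([ 0.05500806, -0.01180623, -0.05799925]), 'grip_force': 0.0, 'width': 0.08677033076111962}
433.8363347360181 [ 1.38111667 -0.46481854  0.7543421 ]
464.61730799654094 [ 0.46037524 -0.03283155  1.64471637]
329.50152750730217 [ 0.24998785 -0.60461101  0.38488206]
```

View pics/t0.png

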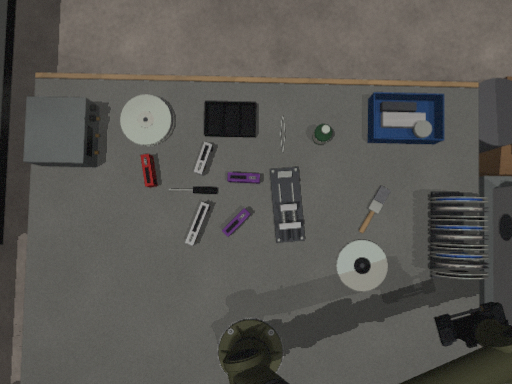

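View pics/s0.png

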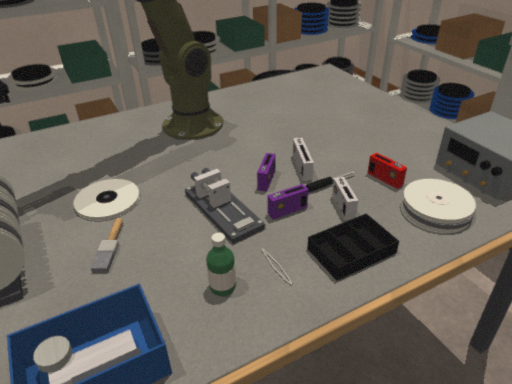

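Top view: short cassette at about (203,158), long one at (197,223), clamp at (287,205). Scene view: short at (345,197), long at (302,158), clamp at (222,203). I'll enlarge the top view around them.

```bash
python3 - <<'E'
from h import *
d=load('t0');im=d['image']
cv2.imwrite('pics/t0c.png',cv2.resize(im[130:250,180:312],None,fx=6,fy=5*1.0*6/5/1.25,interpolation=cv2.INTER_CUBIC)[:600])
m=((im.min(2)>130)*255).astype(np.uint8)
m[:, :180]=0;m[:,320:]=0;m[:135]=0;m[250:]=0
for c in cv2.findContours(m,0,2)[0]:
    if cv2.contourArea(c)>15:
        r=cv2.minAreaRect(c);b=cv2.boxPoints(r);print(cv2.contourArea(c),np.round(r[0],1),'rows z=.064',ray(d,b,.064).round(3)[:,:2].tolist(),'mid',ray(d,[r[0]],.064).round(3))
E
```

```text
86.5 [290. 225.] rows z=.064 [[0.444, -0.093], [0.451, -0.161], [0.433, -0.163], [0.426, -0.095]] mid [[ 0.438 -0.128  0.064]]
64.5 [288.4 206.8] rows z=.064 [[0.507, -0.095], [0.512, -0.147], [0.494, -0.148], [0.489, -0.096]] mid [[ 0.5   -0.122  0.064]]
304.5 [196.6 223.2] rows z=.064 [[0.373, 0.227], [0.511, 0.176], [0.502, 0.151], [0.364, 0.202]] mid [[0.437 0.189 0.064]]
30.0 [284.5 174. ] rows z=.064 [[0.618, -0.084], [0.619, -0.128], [0.606, -0.128], [0.605, -0.084]] mid [[ 0.612 -0.106  0.064]]
213.5 [202.5 157.4] rows z=.064 [[0.616, 0.205], [0.718, 0.172], [0.709, 0.146], [0.607, 0.18]] mid [[0.662 0.176 0.064]]
```

View pics/t0c.png

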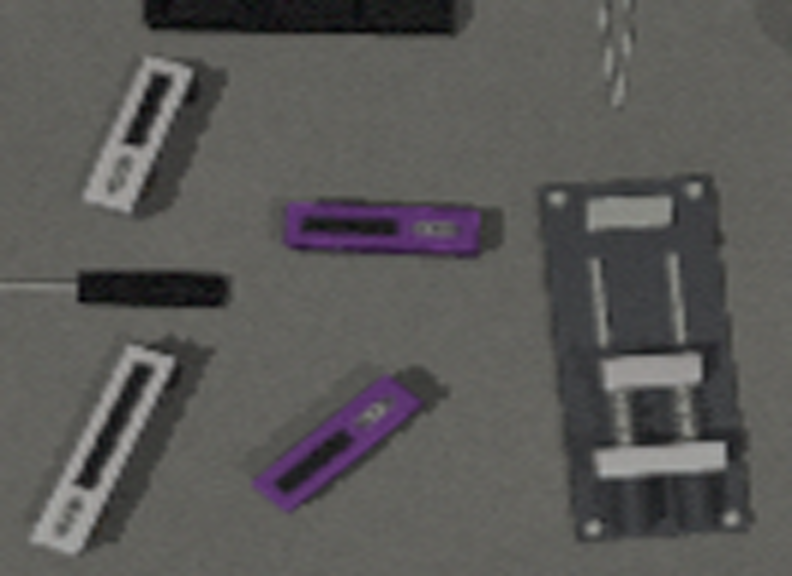

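Crop: the clamp's fixed stop is at the top (far end), jaw and spring block on the robot's side, so clamp x points toward the robot. The short cassette lies at yaw ≈ -18°. I'll go over the clamp for a closer look on the way.

```bash
cat >> h.py <<'E'
def to(p,yaw):
    "rows: shift cm / turn deg in tool axes for a tool-down TCP pose, tool x at yaw deg"
    from scipy.spatial.transform import Rotation as Q
    o=get_obs();R=Q.from_rotvec(o['eef_rot']);y=np.radians(yaw)
    T=Q.from_matrix(np.array([[np.cos(y),np.sin(y),0],[np.sin(y),-np.cos(y),0],[0,0,-1]]))
    print('t',o['time'],'tcp',o['tcp_pos'].round(4),'F',o['ft_force'].round(1),'w',round(o['width'],4),'yaw',np.degrees(np.arctan2(*R.as_matrix()[[1,0],0])).round(2))
    print('shift cm',(R.inv().apply(np.array(p)-o['tcp_pos'])*100).round(2),'turn',np.degrees((R.inv()*T).as_rotvec()).round(2))
E
python3 - <<'E'
from h import *
to([.49,-.11,.26],7.5)
E
```

```text
t 0.15 tcp [ 0.1787 -0.6245  0.2327] F [-0.1  0.2 -0.5] w 0.0868 yaw 15.97
shift cm [ 44.09 -40.9   -2.67] turn [-0.08  0.01  8.47]
```

Request:
drive_tool([
  [[5.5,-5.1,-0.3],[0,0,1],8.7],
  [[11,-10.2,-0.7],[0,0,2],8.7],
  [[16.5,-15.3,-1],[0,0,3],8.7],
  [[22,-20.4,-1.3],[0,0,4],8.7],
  [[27.5,-25.5,-1.7],[0,0,5],8.7],
  [[33,-30.6,-2],[0,0,6],8.7],
  [[38.5,-35.7,-2.4],[0,0,7.3],8.7],
  [[44,-40.9,-2.7],[0,0,8.5],8.7],
])

```text
time: 0.95
tcp_pos: [0.3862, -0.281, 0.2516]
eef_rot: [3.134, 0.203, -0.0]
ft_force: [0.7, -0.8, -0.1]
width: 0.0869
grip_force: 0.0
```

```bash
python3 - <<'E'
from h import *
to([.49,-.11,.26],7.5)
E
```

```text
t 0.95 tcp [ 0.3862 -0.281   0.2516] F [ 0.7 -0.8 -0.1] w 0.0869 yaw 7.42
shift cm [ 12.5  -15.62  -0.85] turn [ 0.03  0.   -0.08]
```

Request:
drive_tool([
  [[12.5,-15.6,-0.9],[0,0,0],8.7],
  [[12.5,-15.6,-0.9],[0,0,0],8.7],
  [[12.5,-15.6,-0.9],[0,0,0],8.7],
  [[12.5,-15.6,-0.9],[0,0,0],8.7],
  [[12.5,-15.6,-0.9],[0,0,0],8.7],
  [[12.5,-15.6,-0.9],[0,0,0],8.7],
  [[12.5,-15.6,-0.9],[0,0,0],8.7],
])

```text
time: 1.65
tcp_pos: [0.4886, -0.1135, 0.2601]
eef_rot: [3.135, 0.202, -0.002]
ft_force: [-0.3, -0.4, 0.3]
width: 0.0865
grip_force: 0.0
```

```bash
python3 - <<'E'
from h import *
snap('wrist','w1');to([.49,-.11,.26],7.5)
E
```

```text
t 1.7 tcp [ 0.4885 -0.1139  0.2601] F [ 0.5  0.3 -0.5] w 0.087 yaw 7.31
shift cm [ 0.2  -0.36  0.01] turn [ 0.02  0.06 -0.19]
```

View pics/w1.png

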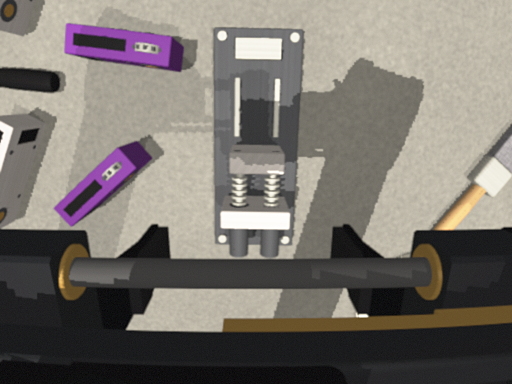

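Wrist view: clamp seen whole; stop top face about (236–282, 38–59), lips at columns 238 and 277, jaw at (257,157), spring block at (255,220).

```bash
python3 - <<'E'
from h import *
d=load('w1');im=d['image']
m=((im.min(2)>165)*255).astype(np.uint8)
roi=np.zeros_like(m);roi[33:232,217:300]=255
m&=roi
for c in cv2.findContours(m,0,2)[0]:
    if cv2.contourArea(c)>60:
        r=cv2.minAreaRect(c);b=cv2.boxPoints(r)
        z=.032 if r[0][1]<70 else .026 if r[0][1]<140 else .082
        P=ray(d,b,z)[:,:2]
        print(np.round(r[0],1),z,P.round(4).tolist(),'mid',P.mean(0).round(4),'sizes',np.linalg.norm(P[1]-P[0]).round(4),np.linalg.norm(P[2]-P[1]).round(4))
# base dark outline
g=im.max(2);hh=[]
for row in (75,90,110,130):
    l=[x for x in range(195,235) if g[row,x]<115][0]; r=[x for x in range(320,285,-1) if g[row,x]<115 and 1]
    print(row,l,g[row,208:222],g[row,292:312])
E
```

```text
[254.5 220. ] 0.082 [[0.427, -0.0891], [0.4467, -0.0875], [0.4545, -0.1605], [0.4348, -0.1633]] mid [ 0.4408 -0.1251] sizes 0.0198 0.0734
[263.5 170.5] 0.082 [[0.4996, -0.1065], [0.5047, -0.1458], [0.4912, -0.1479], [0.4861, -0.1081]] mid [ 0.4954 -0.1271] sizes 0.0397 0.0136
[237. 165.] 0.082 [[0.504, -0.0926], [0.5055, -0.1047], [0.4912, -0.1065], [0.4896, -0.0943]] mid [ 0.4976 -0.0995] sizes 0.0122 0.0145
[276.5  90. ] 0.026 [[0.5895, -0.1282], [0.5903, -0.1338], [0.5664, -0.1373], [0.5656, -0.1317]] mid [ 0.578  -0.1327] sizes 0.0056 0.0242
[237.  106.5] 0.026 [[0.585, -0.0847], [0.5855, -0.0891], [0.5222, -0.0968], [0.5216, -0.0922]] mid [ 0.5536 -0.0907] sizes 0.0045 0.0638
[258.   48.5] 0.032 [[0.6262, -0.08], [0.6327, -0.1292], [0.6111, -0.1324], [0.6046, -0.0826]] mid [ 0.6186 -0.1061] sizes 0.0497 0.0218
75 214 [203 200 196 190 169 138 112 118 123 123 117 116 116 118] [116 119 114 116 116 116 116 111 101  97 128 163 180 184 182 184 187 187
 190 190]
90 214 [191 185 185 179 168 154 112 105 110 108 105 104 105 112] [118 116 117 116 118 119 118 107  94 112 144 182 190 188 188 186 180 180
 179 181]
110 215 [198 196 195 190 175 151 118 114 123 124 120 119 116 116] [ 74  72  75  74  72  75  70  88 112 117 115 114 114 116 119 121 120 122
 120 119]
130 214 [169 167 163 161 161 146 109 111 111 111 110 107 108 106] [ 75  76  74  77  75  74  90 112 123 121 123 122 116 116 114 114 117 118
 119 119]
```

```bash
python3 - <<'E'
from h import *
to([.6,.19,.23],-18)
E
```

```text
t 1.7 tcp [ 0.4885 -0.1139  0.2601] F [ 0.5  0.3 -0.5] w 0.087 yaw 7.31
shift cm [ 14.93 -28.72   2.99] turn [ 0.03  0.05 25.31]
```

Request:
drive_tool([
  [[2.1,-4.1,0],[0,0,4],8.7],
  [[4.3,-8.2,0],[0,0,8],8.7],
  [[6.4,-12.3,0.5],[0,0,12],8.7],
  [[8.5,-16.4,1],[0,0,16],8.7],
  [[10.7,-20.5,2],[0,0,20],8.7],
  [[12.8,-24.6,2.5],[0,0,24],8.7],
  [[14.9,-28.7,3],[0,0,25.3],8.7],
  [[14.9,-28.7,3],[0,0,25.3],8.7],
])

```text
time: 2.5
tcp_pos: [0.5987, 0.1982, 0.2285]
eef_rot: [-3.101, 0.475, 0.006]
ft_force: [0.9, 0.3, -0.1]
width: 0.087
grip_force: 0.0
```

Request:
drive_tool([
  [[0,0,0],[0,0,0],8.7],
  [[0,0,0],[0,0,0],8.7],
])

```text
time: 2.7
tcp_pos: [0.6002, 0.1891, 0.2302]
eef_rot: [3.101, -0.491, 0.0]
ft_force: [-0.7, -1.0, -0.5]
width: 0.0868
grip_force: 0.0
```

```bash
python3 - <<'E'
from h import *
d=snap('wrist','w2');to([.6,.19,.23],-18)
im=d['image'];m=((im.min(2)>150)*255).astype(np.uint8)
for c in cv2.findContours(m,0,2)[0]:
    if cv2.contourArea(c)>400:
        r=cv2.minAreaRect(c);P=ray(d,cv2.boxPoints(r),.064)[:,:2]
        print(np.round(r[0],1),P.round(4).tolist(),'mid',P.mean(0).round(4))
E
```

```text
t 2.75 tcp [0.6003 0.1889 0.2305] F [ 0.7  0.2 -0.4] w 0.0871 yaw -18.05
shift cm [-0.06 -0.1   0.05] turn [ 0.09 -0.04 -0.05]
[499.5  76.2] [[0.6306, -0.0561], [0.634, -0.0907], [0.6149, -0.0962], [0.6116, -0.061]] mid [ 0.6228 -0.076 ]
[240.  70.] [[0.7223, 0.1737], [0.7132, 0.1461], [0.6778, 0.1575], [0.687, 0.1858]] mid [0.7001 0.1658]
[45.  69.5] [[0.8382, 0.3588], [0.8034, 0.275], [0.6867, 0.3256], [0.7186, 0.4172]] mid [0.7617 0.3442]
```

View pics/w2.png

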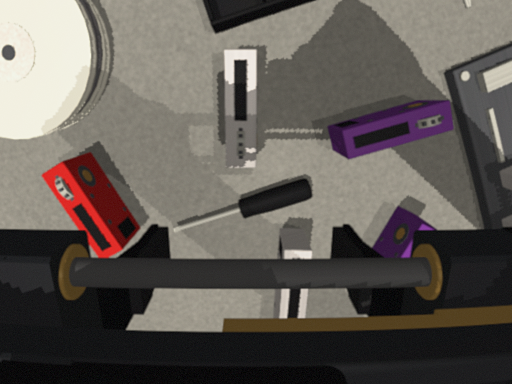

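The short cassette's top face spans about (223,50) to (256,167), half in shadow; screwdriver handle just on the near side at (275,197).

```bash
python3 - <<'E'
from h import *
d=load('w2');K,D,r,t=cam(d);print(-cv2.Rodrigues(r)[0].T@t)
px=[(224,50),(256.5,50),(255,167),(224.5,167)]
P=ray(d,px,.064)[:,:2];print(P.round(4),P.mean(0).round(4))
for i in range(4):
    v=P[(i+1)%4]-P[i];print(np.linalg.norm(v).round(4),np.degrees(np.arctan2(v[1],v[0])).round(1))
im=d['image']
for row in (60,85,150): print(row,im[row,214:266,1])
print(im[155:175,235,1],im[40:60,235,1]);
cv2.imwrite('pics/w2c.png',cv2.resize(im[35:215,190:320],None,fx=3.3,fy=3.3,interpolation=cv2.INTER_CUBIC))
E
```

```text
[0.67066763 0.16669078 0.38250207]
[[0.7215 0.174 ]
 [0.7123 0.1459]
 [0.6094 0.1804]
 [0.6187 0.2089]] [0.6655 0.1773]
0.0296 -108.1
0.1085 161.5
0.03 71.9
0.1086 -18.8
60 [128 125 122 121 124 124 126 128 126 134 181 226 231 229 229 230 231 232
 232 210 127  88  92  91  81  73  88  96  93  93  79  67 117 194 232 233
 232 234 233 232 234 224 164  95  85  88  88  87  87  90  97 120]
85 [125 130 131 117  83  69  71  70  68  68  91 130 142 142 141 142 141 142
 142 126  79  33  22  24  21  24  23  26  20  21  20  36 100 182 230 235
 234 234 233 233 234 217 154  94  86  91  93  91  92  92  92  94]
150 [127 126 128 129 126 126 125 126 126 129 130 121 109 108 109 111 112 110
 110 110 111 110 101  90  81  74  72  73  79  85  91 116 174 213 219 217
 215 215 212 212 204 171 114  89  91  97 107 130 152 157 153 151]
[110 110 108 108 108 110 110 109 109 109 106 125 159 140 128 128 129 130
 130 133] [151 150 148 146 145 147 147 145 144 176 226 235 234 233 234 234 234 235
 236 195]
```

View pics/w2c.png

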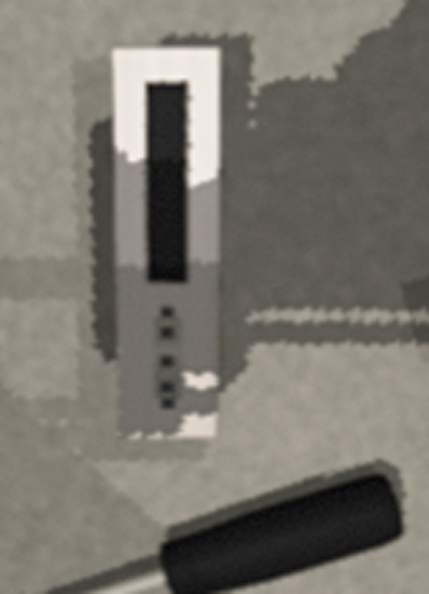

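Crop confirms the size (108.5 × 30) and no fingers' obstacles; centre (0.6655, 0.1773), yaw −18.5°.

```bash
python3 - <<'E'
from h import *
to([.6655,.1773,.11],-18.5);to([.6655,.1773,.036],-18.5)
E
```

```text
t 2.75 tcp [0.6003 0.1889 0.2305] F [ 0.7  0.2 -0.4] w 0.0871 yaw -18.05
shift cm [ 6.55 -0.94 12.05] turn [ 0.09 -0.04  0.45]
t 2.75 tcp [0.6003 0.1889 0.2305] F [ 0.7  0.2 -0.4] w 0.0871 yaw -18.05
shift cm [ 6.55 -0.95 19.45] turn [ 0.09 -0.04  0.45]
```

Request:
drive_tool([
  [[3,-0.5,3],[0,0,0.4],8.7],
  [[6,-0.9,6],[0,0,0.4],8.7],
  [[6.6,-0.9,9],[0,0,0.4],8.7],
  [[6.6,-0.9,11],[0,0,0.4],8.7],
  [[6.6,-0.9,11],[0,0,0.4],8.7],
  [[6.6,-0.9,11],[0,0,0.4],8.7],
])

```text
time: 3.35
tcp_pos: [0.6656, 0.1786, 0.1213]
eef_rot: [3.101, -0.501, 0.001]
ft_force: [-0.0, -0.1, 0.4]
width: 0.0871
grip_force: 0.0
```

```bash
python3 - <<'E'
from h import *
to([.6655,.1773,.036],-18.5)
E
```

```text
t 3.35 tcp [0.6656 0.1786 0.1213] F [-0.  -0.1  0.4] w 0.0871 yaw -18.34
shift cm [0.02 0.13 8.53] turn [ 0.02 -0.04  0.16]
```

Request:
drive_tool([
  [[0,0.1,3],[0,0,0.2],8.7],
  [[0,0.1,6],[0,0,0.2],8.7],
  [[0,0.1,8],[0,0,0.2],8.7],
  [[0,0.1,8.5],[0,0,0.2],8.7],
  [[0,0.1,8.5],[0,0,0.2],8.7],
  [[0,0.1,8.5],[0,0,0.2],5],
  [[0,0.1,8.5],[0,0,0.2],4],
  [[0,0.1,8.5],[0,0,0.2],3.4],
], squeeze=30)

```text
time: 4.15
tcp_pos: [0.6658, 0.1795, 0.0369]
eef_rot: [-3.1, 0.503, -0.003]
ft_force: [0.6, -0.1, -0.3]
width: 0.0707
grip_force: 0.0
```

Request:
drive_tool([
  [[0,0,0],[0,0,0],2],
  [[0,0,0],[0,0,0],2],
  [[0,0,0],[0,0,0],2],
  [[0,0,0],[0,0,0],2],
  [[0,0,0],[0,0,0],2],
], squeeze=30)

```text
time: 4.65
tcp_pos: [0.6649, 0.1791, 0.0354]
eef_rot: [3.101, -0.503, -0.0]
ft_force: [-0.3, -1.5, 0.3]
width: 0.0312
grip_force: 0.6
```

```bash
python3 - <<'E'
from h import *
to([.6655,.1773,.16],-18.5)
E
```

```text
t 4.65 tcp [0.6649 0.1791 0.0354] F [-0.3 -1.5  0.3] w 0.0312 yaw -18.42
shift cm [  0.11   0.16 -12.46] turn [0.03 0.01 0.08]
```

Request:
drive_tool([
  [[0,0,0],[0,0,0],2],
  [[0,0,0],[0,0,0],2],
  [[0,0,0],[0,0,0],2],
  [[0,0,0],[0,0,0],2],
  [[0,0,-0.5],[0,0,0],2],
  [[0,0,-2],[0,0,0],2],
  [[0,0,-4],[0,0,0],2],
  [[0,0,-6],[0,0,0],2],
], squeeze=40)

```text
time: 5.45
tcp_pos: [0.665, 0.1798, 0.097]
eef_rot: [-3.101, 0.502, -0.0]
ft_force: [0.5, 0.1, -1.5]
width: 0.0297
grip_force: 40.0
```

```bash
python3 - <<'E'
from h import *
to([.573,-.111,.16],6.4)
E
```

```text
t 5.45 tcp [0.665  0.1798 0.097 ] F [ 0.5  0.1 -1.5] w 0.0297 yaw -18.4
shift cm [ 0.45 30.49 -6.32] turn [-4.00e-02 -2.00e-02 -2.48e+01]
```

Request:
drive_tool([
  [[0,2,-3],[0,0,-1],2],
  [[0,6,-6],[0,0,-4],2],
  [[0,10,-6.3],[0,0,-8],2],
  [[0.1,14,-6.3],[0,0,-12],2],
  [[0.2,18,-6.3],[0,0,-16],2],
  [[0.3,22,-6.3],[0,0,-20],2],
  [[0.4,26,-6.3],[0,0,-23],2],
  [[0.4,30,-6.3],[0,0,-24.8],2],
])

```text
time: 6.25
tcp_pos: [0.5738, -0.1077, 0.1598]
eef_rot: [3.136, 0.178, 0.003]
ft_force: [0.8, -1.2, -2.0]
width: 0.0298
grip_force: 40.0
```

Request:
drive_tool([
  [[0,0,0],[0,0,0],2],
  [[0,0,0],[0,0,0],2],
])

```text
time: 6.45
tcp_pos: [0.574, -0.1078, 0.1595]
eef_rot: [3.136, 0.17, 0.002]
ft_force: [0.1, 1.2, -2.3]
width: 0.0299
grip_force: 40.0
```

```bash
python3 - <<'E'
from h import *
snap('wrist','w3')
to([.573,-.111,.076],6.4)
E
```

```text
t 6.5 tcp [ 0.5744 -0.1059  0.1595] F [ 0.6  0.4 -2.9] w 0.0295 yaw 6.37
shift cm [-0.2   0.49  8.35] turn [-0.01 -0.09 -0.03]
```

View pics/w3.png

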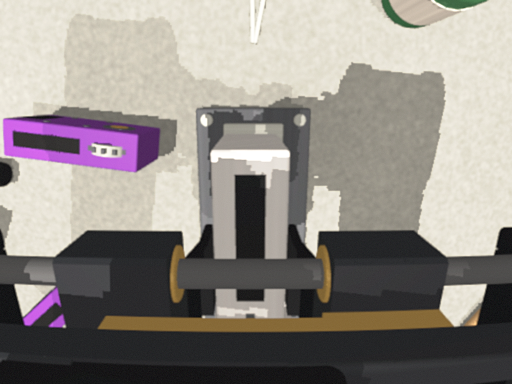

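The cassette is held upright over the clamp; its far top edge runs along row ~152, columns 212–288. I'll check where it sits in the grip.

```bash
python3 - <<'E'
from h import *
d=load('w3');im=d['image']
print(im[140:165,225,1],im[170,204:222,1],im[170,280:298,1],im[200,204:222,1],im[200,280:298,1])
o=get_obs();p=o['tcp_pos'];y=np.radians(6.37);u=np.array([np.cos(y),np.sin(y)]);v=np.array([-u[1],u[0]])
for q in ((212.5,153),(288,153),(213,200),(288,200),(223,134),(284,134)):
    for z in (p[2]+.028,p[2]-.036):
        P=ray(d,[q],z)[0,:2]-p[:2];print(q,round(z,3),(P@u).round(4),(P@v).round(4))
E
```

```text
[142 144 145 145 143 143 144 145 143 171 230 248 253 254 254 254 255 255
 216 163 166 171 169 171 170] [127 128 129 129 125 108  94 132 164 169 171 170 170 169 166 170 169 170] [182 181 181 183 188 204 215 209 179 131  82  66  71  71  73  76  86  93] [132 130 129 128 127 128 127 132 147 164 167 170 171 169 169 169 168 169] [170 170 170 171 168 169 166 157 128  98  88  90  91  96  93  94  95  92]
(212.5, 153) 0.187 0.0543 0.012
(212.5, 153) 0.123 0.0446 0.0192
(288, 153) 0.187 0.0542 -0.0167
(288, 153) 0.123 0.0445 -0.0242
(213, 200) 0.187 0.0357 0.0124
(213, 200) 0.123 0.0164 0.0199
(288, 200) 0.187 0.0356 -0.0172
(288, 200) 0.123 0.0162 -0.025
(223, 134) 0.187 0.0615 0.0078
(223, 134) 0.123 0.0554 0.013
(284, 134) 0.187 0.0614 -0.015
(284, 134) 0.123 0.0553 -0.0217
```

```bash
python3 - <<'E'
from h import *
d=load('w3');im=d['image'];g=im.max(2).astype(int)
for row in (120,135,165): print(row,g[row,186:208],g[row,298:322])
y=np.radians(6.4);u=np.array([np.cos(y),np.sin(y)]);v=np.array([-u[1],u[0]]);o=np.array([.553,-.1135])
def cf(q,z):
    P=ray(d,[q],z)[0,:2]-o; return -(P@u).round(4),(P@v).round(4)
for q in ((205.5,119),(299.5,119)): print('bolt',cf(q,.021))
for q in ((223,123),(284,123)): print('stop far',cf(q,.032))
print('cass',cf((211.5,170),.1875),cf((288.5,170),.1875), cf((212,200),.1875),cf((288,200),.1875))
E
```

```text
120 [202 203 201 203 204 206 211 212 213 196 142 124 131 139 207 255 255 254
 254 255 255 193] [159 158 166 207 224 224 217 181 124  93  91  91 116 140 143 142 142 143
 146 148 153 151 147 147]
135 [211 208 208 207 205 205 206 209 213 210 184 131 127 138 137 135 131 132
 129 132 129 112] [ 75  87  94  94  94  97  93  95  94  94  91 107 135 145 144 145 147 148
 145 145 144 141 141 140]
165 [211 216 226 229 230 228 222 219 220 218 214 191 142 125 134 135 134 132
 130 128 129 130] [ 94  94  93  95  95  96  96  94  93  92 113 137 146 148 150 152 149 148
 145 145 144 141 141 143]
bolt (np.float64(-0.0809), np.float64(0.0412))
bolt (np.float64(-0.0806), np.float64(-0.0404))
stop far (np.float64(-0.078), np.float64(0.0252))
stop far (np.float64(-0.0779), np.float64(-0.0258))
cass (np.float64(-0.0698), np.float64(0.0177)) (np.float64(-0.0697), np.float64(-0.0119)) (np.float64(-0.0578), np.float64(0.0179)) (np.float64(-0.0577), np.float64(-0.0121))
```

Camera puts the clamp centre line within 0.3 mm of my estimate and the cassette 3 mm to its left; correct by 3.5 mm and lower to just above the stop.

Request:
drive_tool([
  [[0,0.3,2],[0,0,0],2],
  [[0,0.3,4],[0,0,0],2],
  [[0,0.3,6],[0,0,0],2],
  [[0,0.3,7.5],[0,0,0],2],
  [[0,0.3,8.4],[0,0,0],2],
  [[0,0.3,8.6],[0,0,0],2],
  [[0,0.3,8.6],[0,0,0],2],
  [[0,0.3,8.6],[0,0,0],2],
])

```text
time: 7.3
tcp_pos: [0.5751, -0.1095, 0.0734]
eef_rot: [3.136, 0.175, 0.002]
ft_force: [0.1, -0.2, -2.0]
width: 0.03
grip_force: 40.0
```

```bash
python3 - <<'E'
from h import *
d=snap('wrist','w4');snap('scene','s4')
to([.553,-.1135,.0725],6.4)
im=d['image']
for r in (140,150,165,200,215): print(r,im[r,200:225,1],im[r,276:300,1])
print(im[138:160,230,1])
E
```

```text
t 7.4 tcp [ 0.575  -0.1097  0.0734] F [-0.7 -0.2 -2.6] w 0.0297 yaw 6.37
shift cm [-2.22  0.14  0.09] turn [ 0.04 -0.08 -0.03]
140 [ 77  77  74  78 105 138 143 137 146 221 255 255 254 254 255 255 255 255
 255 247 199 154 149 149 152] [155 155 154 152 155 160 164 166 167 166 165 166 168 166 166 169 169 158
 122  84  74  73  74  75]
150 [ 75  77  78  75  77  79  76  76  79 114 155 186 222 232 238 239 238 238
 237 238 238 237 238 238 237] [253 253 254 254 253 253 252 253 253 253 248 233 201 173 171 203 222 198
 143 103  94  86  75  74]
165 [ 79  76  76  76  77  78  77  75  74  93 129 162 177 181 181 183 181 181
 181 181 180 181 179 180 181] [236 236 237 236 236 236 235 235 236 235 233 227 218 219 223 226 213 162
 109  97  98  97  89  76]
200 [ 77  78  77  78  79  76  78  77  77  76  74  98 143 176 180 181 183 183
 182 181 182 182 182 180 181] [185 185 184 184 186 182 183 182 183 180 178 168 153 140 122  96  78  73
  77  76  75  75  78  78]
215 [ 76  76  78  79  78  79  76  79  81  78  72  86 129 169 179 181 182 182
 181 180 182 182 179 182 180] [184 185 182 183 179 180 181 182 182 177 173 169 171 167 136  97  87  94
  96  97  97  99  95  88]
[152 152 153 156 155 156 156 155 154 155 153 181 238 253 255 255 255 255
 255 255 255 255]
```

View pics/w4.png

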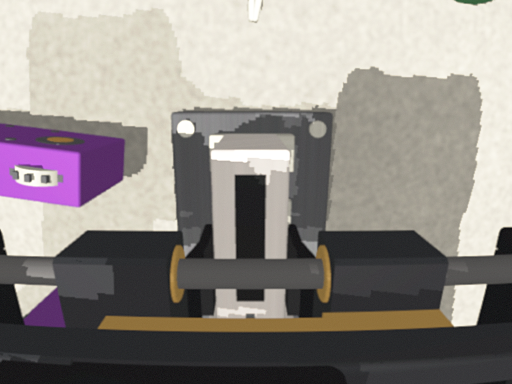

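The cassette sits just above the stop, whose far rim (210–292, row ~137) shows behind it; bolts at (186,128) and (318,129).

```bash
python3 - <<'E'
from h import *
d=load('w4')
y=np.radians(6.4);u=np.array([np.cos(y),np.sin(y)]);v=np.array([-u[1],u[0]]);o=np.array([.553,-.1135])
def cf(q,z):
    P=ray(d,[q],z)[0,:2]-o; return (-(P@u)*1000).round(1),(P@v*1000).round(1)
print('bolt',cf((186,128.5),.021),cf((317.5,129),.021))
print('stop',cf((208.5,140),.032),cf((293.5,140),.032))
print('cass',cf((210.5,150),.1015),cf((288.5,150),.1015),cf((211.8,200),.1015),cf((289,200),.1015))
E
```

```text
bolt (np.float64(-80.3), np.float64(40.6)) (np.float64(-80.0), np.float64(-40.5))
stop (np.float64(-74.4), np.float64(25.5)) (np.float64(-74.4), np.float64(-24.4))
cass (np.float64(-78.4), np.float64(16.2)) (np.float64(-78.4), np.float64(-13.3)) (np.float64(-58.6), np.float64(16.3)) (np.float64(-58.6), np.float64(-14.1))
```

Centre at clamp x ≈ −23, lateral +1 mm. Press the carriage back 29 mm along the axis.

Request:
drive_tool([
  [[-0.4,0.1,0],[0,0,0],2],
  [[-0.8,0.1,0],[0,0,0],2],
  [[-1.2,0.1,0],[0,0,0],2],
  [[-1.6,0.1,0],[0,0,0],2],
  [[-2,0.1,0],[0,0,0],2],
  [[-2.4,0.1,0],[0,0,0],2],
  [[-2.9,0.1,0],[0,0,0],2],
  [[-2.9,0.1,0],[0,0,0],2],
])

```text
time: 8.2
tcp_pos: [0.5457, -0.1141, 0.0729]
eef_rot: [3.136, 0.174, 0.002]
ft_force: [5.8, 0.5, -3.0]
width: 0.0297
grip_force: 40.0
```

Request:
drive_tool([
  [[0,0,0],[0,0,0],2],
  [[0,0,0],[0,0,0],2],
])

```text
time: 8.4
tcp_pos: [0.5463, -0.114, 0.0729]
eef_rot: [3.136, 0.175, 0.003]
ft_force: [4.8, -0.7, -2.9]
width: 0.0297
grip_force: 40.0
```

```bash
python3 - <<'E'
from h import *
d=snap('wrist','w5');snap('scene','s5')
to([.547,-.1142,.056],6.4)
im=d['image']
print(im[140:175,235,1]); print(im[185,200:225,1],im[185,276:300,1])
E
```

```text
t 8.5 tcp [ 0.5464 -0.1139  0.0729] F [ 4.5 -1.1 -3.5] w 0.0297 yaw 6.38
shift cm [0.05 0.03 1.69] turn [ 0.03 -0.1  -0.02]
[153 152 151 153 151 153 153 152 150 193 249 253 254 255 255 255 255 236
 182 179 182 184 182 183 182 184 183 183 182 182 183 183 184 180 144]
[ 80  78  80  80  80  78  77  77  92 132 158 164 168 174 179 181 178 178
 178 178 177 180 179 179 179] [183 182 183 183 180 181 180 182 180 180 175 174 180 172 137 104  94  97
  98  98  99  89  81  77]
```

View pics/w5.png

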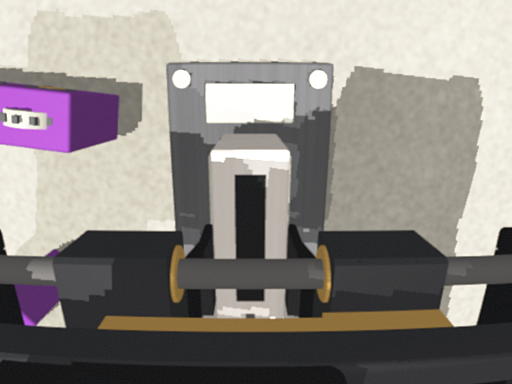

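The whole stop top (206–294, 84–122) is now clear of the cassette's bottom edge (row ~135); 4.8 N push matches ~20 mm travel.

```bash
python3 - <<'E'
from h import *
d=load('w5')
y=np.radians(6.4);u=np.array([np.cos(y),np.sin(y)]);v=np.array([-u[1],u[0]]);o=np.array([.553,-.1135])
def cf(q,z):
    P=ray(d,[q],z)[0,:2]-o; return (-(P@u)*1000).round(1),(P@v*1000).round(1)
im=d['image'];print(im[115:142,250,1])
print('stop',cf((206,122.5),.032),cf((294,122.5),.032))
print('cass bottom',cf((220,134.5),.0375),cf((280,134.5),.0375))
print('cass top',cf((210,149.5),.101),cf((289.5,149.5),.101),cf((209.5,185),.101),cf((290,185),.101))
E
```

```text
[252 252 252 252 254 255 232 147  91  76  76  78  79  77  78  76  79  77
 101 141 153 152 149 148 152 155 153]
stop (np.float64(-55.6), np.float64(25.4)) (np.float64(-55.5), np.float64(-25.5))
cass bottom (np.float64(-49.2), np.float64(16.9)) (np.float64(-49.1), np.float64(-17.0))
cass top (np.float64(-49.6), np.float64(15.2)) (np.float64(-49.6), np.float64(-14.9)) (np.float64(-35.7), np.float64(15.8)) (np.float64(-35.7), np.float64(-15.6))
```

Gap to the stop 6 mm, centred. Lower to the bed.

Request:
drive_tool([
  [[0,0,0.4],[0,0,0],2],
  [[0,0,0.8],[0,0,0],2],
  [[0,0,1.2],[0,0,0],2],
  [[0,0,1.5],[0,0,0],2],
  [[0,0,1.6],[0,0,0],2],
  [[0,0,1.65],[0,0,0],2],
  [[0,0,1.65],[0,0,0],2],
])

```text
time: 9.2
tcp_pos: [0.5463, -0.1134, 0.0563]
eef_rot: [-3.136, -0.175, -0.002]
ft_force: [4.9, 1.6, 0.0]
width: 0.0298
grip_force: 40.0
```

Request:
drive_tool([
  [[0,0,0.05],[0,0,0],2],
  [[0,0,0.1],[0,0,0],2],
  [[0,0,0.1],[0,0,0],2],
])

```text
time: 9.5
tcp_pos: [0.5463, -0.1134, 0.0554]
eef_rot: [-3.137, -0.175, -0.002]
ft_force: [5.2, 1.5, 1.4]
width: 0.0295
grip_force: 40.0
```

Request:
drive_tool([
  [[0,0,0.1],[0,0,0],2],
  [[0,0,0.1],[0,0,0],2],
  [[0.2,0,0.1],[0,0,0],2],
  [[0.4,0,0.1],[0,0,0],2],
  [[0.5,0,0.1],[0,0,0],2],
  [[0.5,0,0.1],[0,0,0],2],
])

```text
time: 10.1
tcp_pos: [0.5499, -0.1131, 0.0552]
eef_rot: [3.136, 0.174, -0.004]
ft_force: [-1.8, -0.4, 10.6]
width: 0.0292
grip_force: 40.0
```

On the bed (10 N up). Release.

Request:
drive_tool([
  [[0,0,-0.05],[0,0,0],2.6],
  [[0,0,-0.05],[0,0,0],4],
  [[0,0,-0.05],[0,0,0],5],
  [[0,0,-0.05],[0,0,0],6],
  [[0,0,-0.05],[0,0,0],7],
  [[0,0,-0.05],[0,0,0],7],
  [[0,0,-0.05],[0,0,0],7],
  [[0,0,-0.05],[0,0,0],7],
])

```text
time: 10.9
tcp_pos: [0.5505, -0.1133, 0.0544]
eef_rot: [3.137, 0.175, -0.0]
ft_force: [-0.1, -0.1, 0.1]
width: 0.0689
grip_force: 0.0
```

Request:
drive_tool([
  [[0,0,-1],[0,0,0],7],
  [[0,0,-4],[0,0,0],7],
  [[0,0,-8],[0,0,0],7],
  [[0,0,-12],[0,0,0],7],
  [[-3,0,-16],[0,0,0],7],
  [[-6,0,-18],[0,0,0],7],
  [[-6,0,-18],[0,0,0],7],
  [[-6,0,-18],[0,0,0],7],
])

```text
time: 11.7
tcp_pos: [0.4911, -0.1203, 0.2355]
eef_rot: [3.134, 0.173, 0.003]
ft_force: [0.2, 0.7, -0.6]
width: 0.0698
grip_force: 0.0
```

```bash
python3 - <<'E'
from h import *
d=snap('wrist','w6');s=snap('scene','s6');to([.553,-.1135,.2],6.4)
a=cv2.resize(s['image'][150:250,160:290],None,fx=3,fy=3,interpolation=cv2.INTER_CUBIC)
b=d['image'][0:300,50:450];cv2.imwrite('pics/f6.png',np.hstack([a,b]))
E
```

```text
t 11.8 tcp [ 0.491  -0.1196  0.2339] F [-0.1 -0.3 -1.1] w 0.0699 yaw 6.4
shift cm [6.23 0.08 3.38] turn [-0.03  0.03 -0.  ]
```

View pics/f6.png

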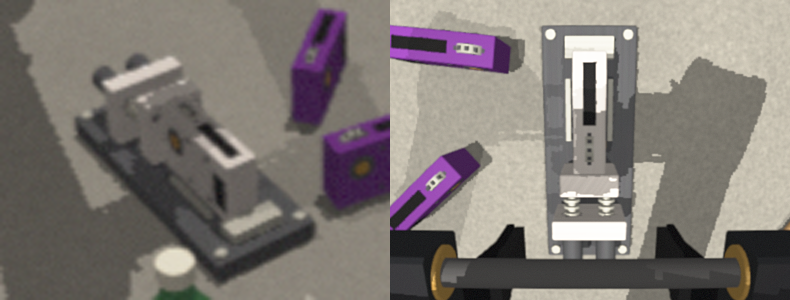

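The cassette stands upright between stop and jaw (wrist part: columns 573–607, rows 52–170), gripper free. Quick numeric check of the seat.

```bash
python3 - <<'E'
from h import *
d=load('w6');im=d['image']
y=np.radians(6.4);u=np.array([np.cos(y),np.sin(y)]);v=np.array([-u[1],u[0]]);o=np.array([.553,-.1135])
def cf(q,z):
    P=ray(d,[q],z)[0,:2]-o; return (-(P@u)*1000).round(1),(P@v*1000).round(1)
print(im[30:62,238,1],im[30:62,226,1]);print(im[155:200,238,1]);print(im[80,215:275,1]);print(im[150,215:275,1])
print('far top',cf((250,52),.084),'near top',cf((250,176),.084),cf((250,176),.086),'stop',cf((228,57),.032))
E
```

```text
[117 116 116 115 111 152 238 250 249 249 249 248 247 248 249 249 247 241
 230 225 226 240 252 253 253 253 253 253 253 253 253 253] [123 124 121 122 116 155 237 254 252 253 252 251 251 252 253 253 251 246
 235 232 237 239 239 235 232 236 239 231 150 103 105 106]
[142 143 142 143 141 144 144 144 144 142 143 143 144 140 143 143 148 155
 164 132 144 170 181 186 184 186 185 182 180 181 181 180 178 177 177 177
 176 177 213 255 255 253 149  91 122]
[118 121 117 121 124 122 109 106 103 122 187 240 243 241 231 159 115 202
 255 255 253 253 253 253 253 254 255 237 115  43  49  54  52  54  51  53
  53  52  49  49  94 201 255 255 254 253 253 253 253 255 254 187  93 109
 134 135 136 133  98  70]
[121 122 121 115 114 120 121 114 105 108 106 109 107 107 104 106 107 103
 118 138 143 142 142 144 143 144 142 142 141 137 133 117  89  58  49  62
  97 124 133 139 144 145 143 144 143 144 144 142 141 135 108  66  56  55
  57  64  70  77  76  77]
far top (np.float64(-54.0), np.float64(-0.8)) near top (np.float64(56.5), np.float64(-0.7)) (np.float64(56.1), np.float64(-0.7)) stop (np.float64(-56.4), np.float64(21.4))
```

Ends lie at clamp x −54 and +56, about 1 mm from nominal, and the measured length of 110.5 mm at bed height fits a flat seat. Handing in.

```bash
python3 -c "
from station import *
print(sign_off())"
```

```text
the job is handed in; nothing more can be done
None
```

The short cassette is in the setting clamp, upright and held between the fixed stop and the sprung carriage; its ends measured within about 1.5 mm of nominal, nothing else was handled, and I handed the job in at about 12 s of the 42 s.

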